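# Tip-test a papier-mache figure on the sprung tilt plate

### The job

Tip-test the small papier-mache figure that stands on the spring-backed tilt plate: with a fingertip, press down the round pad on the plate's sprung corner until the pointer at the opposite corner has risen level with the marker clip on the scale, hold it there for about a second, then let the plate come back up and move clear. Do not push the pointer past the clip, do not touch or pick up the figure, keep it standing, and leave the clip and the other things on the table alone.

Things in the scene. Friction and masses are not known exactly. Their poses are not given: they have to be found in the camera images.
- tester: Fixed tilt tester: dark grey cross-shaped foot, 12 mm thick, carrying the tilting plate. Origin on the table under its centre; x runs from the pad corner (x = -116 mm) to the pointer tip (x = +178 mm), y along the pivot line, 60 mm above the table, z up. Two bearing blocks, 76 mm high, at y = +/-156 mm; aluminium scale post, 20 mm wide, 130 mm high, at x = 175, y = 42 mm.
- plate (a joint): Tilt of the plywood plate (200 mm square, 12 mm thick, pivoting on its diagonal), rad: 0 = level on its stop, grows as the pad goes down; hard stop 0.26. A damped spring returns it to 0: the pad starts to move at 2 to 4 N and takes 8 to 11 N at the highest marks. The pointer tip rises 178 mm x sin(tilt), the pad sinks 116 mm x sin(tilt).
- pad: Round black rubber finger pad, 34 mm across and 8 mm thick, fixed on top of the plate at the sprung corner, 116 mm from the pivot line, with a coil spring under it; the rubber gives 1 to 1.5 mm. Origin at the centre of its underside; z is the plate's upward normal.
- pad_top (a point): Centre of the pad's top face, where to press; 74 mm above the table when the plate is level.
- pointer_tip (a point): Tip of the tapered aluminium pointer (a cone 25 mm long, 18 mm across at its root) that sticks out of the plate's corner opposite the pad; 60 mm above the table when the plate is level.
- mark (a point): Tip, at mid height, of the black marker clip's finger that juts from the scale post towards the pointer; z up. The clip is 12 mm tall; its middle is set 14 to 30 mm above the level pointer tip. The pointer is at the mark when its tip is as high as this point (it passes about 7 mm beside it, without touching).
- figure: Loose papier-mache figure, 0.17 to 0.35 kg, standing on the plate near its middle: base 75 x 90 mm, two legs, box body and head, 150 mm high. Origin at the centre of its underside, z up.
- jar: Bystander: closed jar, 56 mm across, 85 mm high, standing on the table beside the tester. Origin at its underside.
- bowl: Bystander: open bowl, 120 mm across, 45 mm high, standing on the table beside the tester. Origin at its underside.
- block: Bystander: wooden block 90 x 40 x 30 mm lying on the table beside the tester. Origin at its underside.
Not all that is in view belongs to the job. What is shaped like the figure but red is not meant.

How it is judged:
By the outcome, as a careful person would: the job done as asked, in the order asked, and still so for the second after the job is handed in, with the robot touching nothing.
It also fails if it takes over 35 s, if anything falls off the work surface, if the arm or the gripper's body presses on something with over 40 N, if the wrist force passes 120 N, or if a joint passes its speed limit or range.

### The arm

A 6-joint arm with a two-finger parallel gripper is mounted at the origin on the work surface. World frame = base frame: x ahead of the robot, y to its left, z up, the work surface at z = 0. Lengths are in m, angles in degrees, forces in N, time in s.
With the tool pointing down it reaches from about 0.35 to 0.875 m from the base axis. Payload 4.2 kg.
Tool frame: the origin (TCP) lies midway between the tips of the shut fingers; the grasp point (between the pads) lies 19 mm behind it; y points along the fingers, z is the direction in which the jaws open and shut, and the axes are right-handed (so a half turn about y gives the same grasp; the last joint's range is limited). The gripper opens to 87 mm and grips with 3 to 60 N. Pads are 19 mm wide; open, the fingers measure 117 mm over their backs; the gripper's body (75 mm by 190 mm) begins 51 mm behind the grasp point.
Start: joints at [-49.183, 22.042, 0.453, 0, -68.411, -14.817], TCP at [0.274, -0.562, 0.223] pointing down, gripper open.
Joint ranges: [-179.83, 179.83], [-69.29, 118.12], [-61.27, 80.66], [-181.25, 117.63], [-171.15, -9.14], [-177.46, 177.46]. Speed limits (degrees/s): [159.86, 159.86, 180, 180, 180, 180].

### API

Orientations are given as [roll, pitch, yaw] about the fixed x, y, z axes, in that order (R = Rz(yaw) Ry(pitch) Rx(roll)).
In Python, from workcell import env gives the robot as it stands. The module is installed in compiled form; this text tells all that it offers. Calls block until the motion is done:
- env.goto(position, orientation): joint-space move of the TCP to a pose.
- env.move_straight(position, rotation=None, rate=0.15, force_limit=None): straight line of the TCP; rotation=None keeps the orientation; rate is the mean speed in m/s. With force_limit (N) it stops when the force on the tool has changed by that much, and returns True; else False.
- env.set_joints(angles): joint-space move.
- env.gripper_to(opening, grasp_force=None): opening from 0.0 (shut) to 1.0 (fully open); grasp_force is the grip in N (None keeps the last); returns when the fingers have stopped.
- env.dwell(seconds).
- env.inverse_kinematics(position, orientation): joint angles nearest the present ones, or None.
- env.read_state(): the state.
- env.grab_frame(name): name is "scene" or "top" or "wrist"; returns a dict with "image" (384x512x3 uint8, blue, green, red), "fx", "fy", "cx", "cy" (pixels), "D" ([k1, k2, p1, p2, k3] as OpenCV has them; the pictures are not rectified), "position" and "orientation" of the camera in the world. Camera axes: x right, y up, looking along -z (the intrinsics and any distortion apply to the point x, -y, -z); pixel columns grow to the right and rows downward; lengths in m; the calibration is good to about 2 mm. A picture is of the moment at which its call begins. There is no depth.
A pose or a line that the arm cannot do raises env.Unreachable and nothing moves.
- env.close_job(): hands the job in, once; it reports no verdict.
Trained networks look in a picture, given as the dict that the camera call returned (one of the last four; its "shot" number tells which), for a name from the list of things; names that differ only in an ending like _2 or _b are one class to them, and where a whole thing is asked for, a point or a joint stands for the part that bears it (a point fixed in the world has none). Each returns a list of dicts, best first, with "score" (0 to 1); they miss things now and then, are a little off and sometimes report something else, mostly with a low value. They report only what shows in the picture. A call takes as long as a camera call. They do not tell look-alikes from the thing itself.
- env.search_frame(picture, thing): "xyz" ([x, y, z] in m, in world coordinates, good to about 4 mm: the middle of the surface that is visible of it).
- env.trace(picture, thing): "mask" (384x512 bool, what is visible of it).
The state is a dict: "clock": time; "joint_positions": joint angles; "qvel": joint speeds; "joint_torque": joint torques, N m; "position": TCP position; "tool_rot": TCP orientation; "force": force on the tool from outside, world axes, zero at the start; "wrist_torque": the same for the moment, N m; "opening": opening from 0.0 (shut) to 1.0 (fully open).
Only numpy, scipy, OpenCV 4.12 (cv2) and the standard library are available. Lean on these libraries where they do the work, as an engineer would, in place of code of your own. Each camera call takes 0.05 s, during which the arm holds its last target.

## Working session

There is one attempt and no reset: what is moved stays moved. The work goes in short steps, each a Python script; the robot and the scene stay as the last script left them, time stands still between calls to the robot, and variables do not carry over. Pictures are saved under pics/ and viewed, and the job is handed in when it is done.

```bash
mkdir -p pics; cat > h.py <<'E'
from workcell import env
import numpy as np, cv2
from scipy.spatial.transform import Rotation as R
def save(f,n): cv2.imwrite('pics/'+n+'.png',f['image'])
E
python3 - <<'E'
from h import *
for n in ['scene','top']:
    f=env.grab_frame(n); save(f,n+'1')
    print(n,f['fx'],f['cx'],f['cy'],f['D'],f['position'],f['orientation'])
    for t in ['tester','pad','plate','pad_top','pointer_tip','mark','figure','jar','bowl','block']:
        try: print(t,[(np.round(d['xyz'],4).tolist(),round(d['score'],2)) for d in env.search_frame(f,t)][:3])
        except Exception as e: print(t,repr(e))
print(env.read_state())
E
```

```text
scene 389.9507322398997 255.64229346978217 193.01508419685578 [-0.05615502  0.          0.          0.          0.        ] [1.05271876 0.46324232 0.62465066] [ 48.94970467  -0.96989566 133.63051185]
tester [([0.634, 0.0932, 0.0635], 0.61)]
pad [([0.4755, -0.021, 0.0757], 0.68)]
plate [([0.5848, 0.0679, 0.0663], 0.96)]
pad_top [([0.478, -0.0195, 0.0755], 0.57)]
pointer_tip [([0.5864, 0.0701, 0.0677], 0.9)]
mark [([0.7274, 0.1337, 0.0907], 0.53)]
figure [([0.63, 0.0339, 0.1427], 0.95), ([0.3731, -0.0753, 0.0799], 0.94), ([0.6725, 0.3086, 0.0828], 0.91)]
jar [([0.4268, 0.1436, 0.0573], 0.71), ([0.6347, 0.0929, 0.0631], 0.47)]
bowl [([0.5525, -0.186, 0.0249], 0.64)]
block [([0.7406, -0.0489, 0.0329], 0.81), ([0.7274, 0.1337, 0.093], 0.49)]
top 457.04192263812087 256.1865739742987 192.05149904364458 [0.0196954 0.        0.        0.        0.       ] [0.35840086 0.01304935 1.13831193] [ 10.93865368   1.83433889 -90.27749276]
tester []
pad [([0.4721, -0.0225, 0.0737], 0.59)]
plate [([0.5556, 0.0357, 0.0662], 0.75)]
pad_top [([0.4683, -0.0188, 0.0714], 0.54)]
pointer_tip [([0.4687, -0.0183
[... 361 characters left out ...]
758, -0.1663, 0.0231], 0.47)]
{'clock': 1.1, 'joint_positions': array([-4.91838910e+01,  2.20411030e+01,  4.52024990e-01,  5.20072007e-04,
       -6.84121904e+01, -1.48166154e+01]), 'qvel': array([ 0.04718663, -0.01259033, -0.02435343,  0.00911522, -0.03632419,
       -0.02469884]), 'joint_torque': array([ 2.84954613e-04, -3.90483749e+01,  1.87623382e+01,  4.22443226e+00,
        1.54462061e-02, -1.46352272e-05]), 'position': array([ 0.27398099, -0.56171317,  0.22255339]), 'tool_rot': array([-8.99988975e+01,  7.91865564e-04,  2.59996850e+01]), 'force': array([ 1.13557104, -0.32993096,  0.74311596]), 'wrist_torque': array([ 0.01996827, -0.01880705, -0.00873033]), 'opening': 1.003676815082606}
```

View pics/scene1.png

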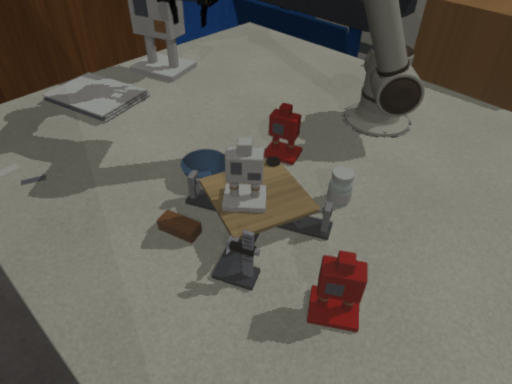

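View pics/top1.png

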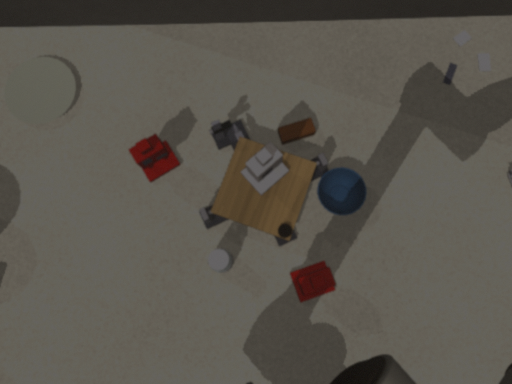

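```bash
python3 - <<'E'
from h import *
f=env.grab_frame('wrist'); s=env.read_state()
T=R.from_euler('xyz',s['tool_rot'],degrees=True); C=R.from_euler('xyz',f['orientation'],degrees=True)
print(f['fx'],f['cx'],f['cy'],f['D'],f['position'])
print(T.inv().apply(np.array(f['position'])-s['position'])); print((T.inv()*C).as_matrix().round(3)); print(T.as_matrix().round(3))
# crops enlarge
a=cv2.imread('pics/scene1.png')[130:300,170:350]; b=cv2.imread('pics/top1.png')[100:260,180:340]
b=cv2.convertScaleAbs(b,alpha=1.8)
cv2.imwrite('pics/c1.png',np.hstack([cv2.resize(a,(400,378),interpolation=3),cv2.resize(b,(378,378),interpolation=3)]))
E
```

```text
277.7909284857199 256.5069566325913 192.98433104796987 [-0.02229321  0.          0.          0.          0.        ] [ 0.20517664 -0.59407199  0.38501199]
[-0.07602687 -0.16245465  0.00109205]
[[ 0.001 -0.96  -0.28 ]
 [ 0.001  0.28  -0.96 ]
 [ 1.     0.001  0.001]]
[[ 0.899 -0.    -0.438]
 [ 0.438 -0.     0.899]
 [-0.    -1.    -0.   ]]
```

View pics/c1.png

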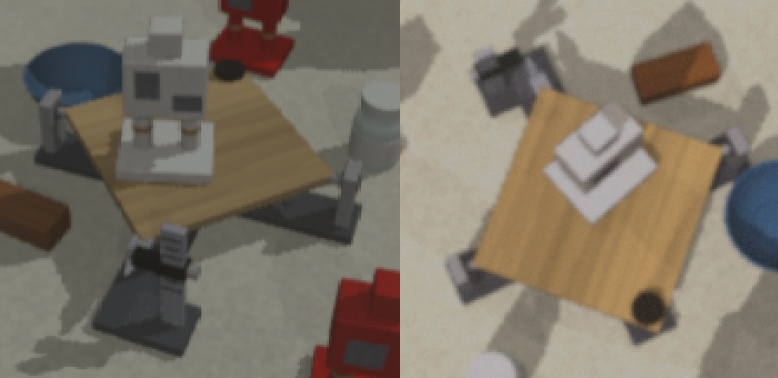

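```bash
cat >> h.py <<'E'
Tc=np.array([-0.07602687,-0.16245465,0.00109205])
Rtc=R.from_matrix(np.array([[0.001,-0.96,-0.28],[0.001,0.28,-0.96],[1,0.001,0.001]]))
def campose(P,az,el,dist,roll=0):
    a,e=np.radians([az,el]); d=np.array([np.cos(a)*np.cos(e),np.sin(a)*np.cos(e),np.sin(e)])
    zc=d; xc=np.cross([0,0,1],zc); xc/=np.linalg.norm(xc); yc=np.cross(zc,xc)
    C=R.from_matrix(np.c_[xc,yc,zc])*R.from_euler('z',roll,degrees=True)
    T=C*Rtc.inv(); pos=np.array(P)+dist*d-T.apply(Tc)
    return pos,T.as_euler('xyz',degrees=True)
def proj(f,X):
    C=R.from_euler('xyz',f['orientation'],degrees=True); X=np.atleast_2d(X)
    p=C.inv().apply(X-np.array(f['position'])); p=p*[1,-1,-1]
    K=np.array([[f['fx'],0,f['cx']],[0,f['fy'],f['cy']],[0,0,1]])
    return cv2.projectPoints(p,np.zeros(3),np.zeros(3),K,np.array(f['D'],float))[0].reshape(-1,2)
def ray(f,uv):
    C=R.from_euler('xyz',f['orientation'],degrees=True)
    K=np.array([[f['fx'],0,f['cx']],[0,f['fy'],f['cy']],[0,0,1]])
    n=cv2.undistortPoints(np.array([[uv]],float),K,np.array(f['D'],float))[0,0]
    d=C.apply([n[0],-n[1],-1]); return np.array(f['position']),d/np.linalg.norm(d)
E
python3 - <<'E'
from h import *
P=[0.72,0.125,0.08]
c0=env.read_state()['clock']
for el in (20,35,50):
  for roll in (0,90,180,270):
    ok=[]
    for az in range(-150,181,15):
        pos,o=campose(P,az,el,0.26,roll)
        q=env.inverse_kinematics(pos,o)
        if q is not None: ok.append((az,pos.round(2).tolist()))
    print(el,roll,ok)
print(env.read_state()['clock']-c0)
E
```

```text
20 0 [(-150, [0.64, 0.08, 0.08]), (-135, [0.66, 0.06, 0.08]), (-120, [0.68, 0.05, 0.08]), (-105, [0.7, 0.04, 0.08]), (-90, [0.72, 0.04, 0.08]), (-75, [0.74, 0.04, 0.08]), (-60, [0.76, 0.05, 0.08]), (75, [0.74, 0.21, 0.08]), (90, [0.72, 0.21, 0.08]), (105, [0.7, 0.21, 0.08]), (120, [0.68, 0.2, 0.08]), (135, [0.66, 0.19, 0.08]), (180, [0.63, 0.13, 0.08])]
20 90 [(-150, [0.67, 0.06, 0.11]), (-135, [0.68, 0.05, 0.11]), (-120, [0.7, 0.04, 0.11]), (-105, [0.73, 0.04, 0.11]), (-90, [0.75, 0.05, 0.11]), (-75, [0.77, 0.06, 0.11]), (45, [0.76, 0.2, 0.11]), (60, [0.74, 0.21, 0.11]), (75, [0.71, 0.21, 0.11]), (90, [0.69, 0.2, 0.11]), (105, [0.67, 0.19, 0.11]), (120, [0.66, 0.18, 0.11]), (165, [0.64, 0.12, 0.11]), (180, [0.64, 0.1, 0.11])]
20 180 [(-150, [0.66, 0.09, 0.13]), (-135, [0.67, 0.08, 0.13]), (-120, [0.69, 0.07, 0.13]), (-105, [0.7, 0.06, 0.13]), (-90, [0.72, 0.06, 0.13]), (-75, [0.74, 0.06, 0.13]), (-60, [0.75, 0.07, 0.13]), (-45, [0.77, 0.08, 0.13]), (60, [0.75, 0.18, 0.13]), (75, [0.74, 0.19, 0.13]), (90, [0.72, 0.19, 0.13]), (105, [0.7, 0.19, 0.13]), (120, [0.69, 0.18, 0.13]), (135,
[... 3452 characters left out ...]
 [0.74, 0.15, 0.16]), (75, [0.73, 0.16, 0.16]), (90, [0.72, 0.16, 0.16]), (105, [0.71, 0.16, 0.16]), (120, [0.7, 0.15, 0.16]), (135, [0.7, 0.15, 0.16]), (150, [0.69, 0.14, 0.16]), (165, [0.69, 0.13, 0.16]), (180, [0.69, 0.12, 0.16])]
50 270 [(-120, [0.67, 0.09, 0.14]), (-105, [0.68, 0.08, 0.14]), (-90, [0.69, 0.07, 0.14]), (-75, [0.71, 0.07, 0.14]), (-60, [0.72, 0.07, 0.14]), (-45, [0.74, 0.07, 0.14]), (-30, [0.75, 0.07, 0.14]), (-15, [0.76, 0.08, 0.14]), (0, [0.77, 0.1, 0.14]), (75, [0.76, 0.17, 0.14]), (90, [0.75, 0.18, 0.14]), (105, [0.73, 0.18, 0.14]), (120, [0.72, 0.18, 0.14]), (135, [0.7, 0.18, 0.14]), (150, [0.69, 0.18, 0.14]), (165, [0.68, 0.17, 0.14]), (180, [0.67, 0.15, 0.14])]
0.0
```

```bash
python3 - <<'E'
from h import *
P=[0.72,0.125,0.075]
for az in(-60,-75,-90):
 for d in (0.42,0.30):
  p,o=campose(P,az,38,d); print(az,d,p.round(3),o.round(1),env.inverse_kinematics(p,o))
p,o=campose(P,-75,38,0.42); env.goto(p+[0,0,0.06],o); 
p,o=campose(P,-75,38,0.30); env.move_straight(p,o,rate=0.25)
s=env.read_state(); print(s['clock'],s['position'],s['force'])
f=env.grab_frame('wrist'); save(f,'w1')
print(f['position'],f['orientation'])
for t in ['pointer_tip','mark','plate']: print(t,[(np.round(d['xyz'],4).tolist(),round(d['score'],2)) for d in env.search_frame(f,t)][:3])
E
```

```text
-60 0.42 [ 0.823 -0.056  0.203] [-89.8  68.3 -59.8] None
-60 0.3 [0.776 0.026 0.129] [-89.8  68.3 -59.8] [  -9.09263789   66.79134541   66.99903246  -62.95786763 -125.90290179
 -163.42581097]
-75 0.42 [ 0.773 -0.076  0.203] [-89.8  68.3 -74.8] [ -18.41780975   59.61362463   61.70784992  -65.62639341 -121.60511026
 -168.42815735]
-75 0.3 [0.749 0.015 0.129] [-89.8  68.3 -74.8] [ -12.4568218    57.20890825   45.32064842  -61.3508746  -110.00293233
 -157.51032732]
-90 0.42 [ 0.719 -0.083  0.203] [-89.8  68.3 -89.8] [ -22.01611194   47.87690637   36.51081211  -63.38869607 -105.52250035
 -160.59008934]
-90 0.3 [0.719 0.011 0.129] [-89.8  68.3 -89.8] [ -15.59651021   49.01659489   27.44667469  -64.02602104  -95.47016334
 -154.08150887]
4.4 [0.74933874 0.01374347 0.13046404] [ 0.23883301 -0.24432886  1.10709316]
[ 0.78035796 -0.10297004  0.26229883] [51.87621403 -0.28019414 14.9038636 ]
pointer_tip [([0.6288, 0.083, 0.0672], 0.94)]
mark [([0.7303, 0.118, 0.0913], 0.64)]
plate [([0.6311, 0.0834, 0.065], 0.96)]
```

```bash
python3 - <<'E'
from h import *
a=cv2.imread('pics/w1.png'); c=cv2.resize(a[130:270,190:350],(640,560),interpolation=3); cv2.imwrite('pics/w1c.png',c)
E
```

```text
(no output)
```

View pics/w1.png

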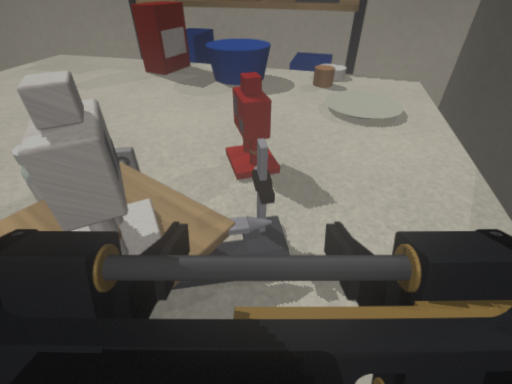

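View pics/w1c.png

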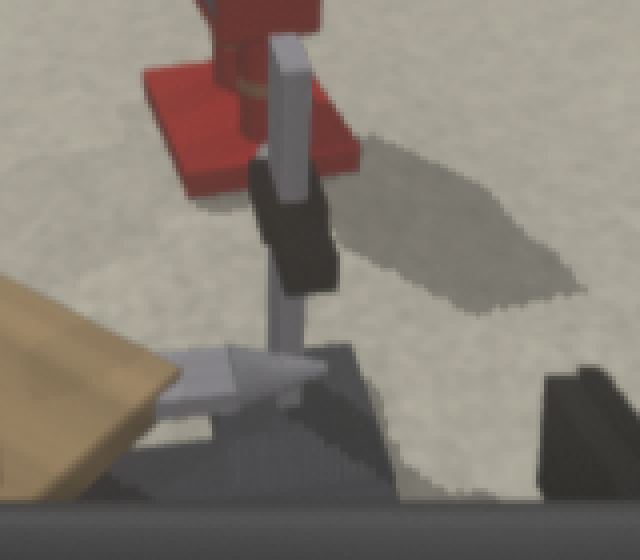

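```bash
python3 - <<'E'
from h import *
P=[0.72,0.125,0.072]
for az in (-60,-65,-75):
  for d in (0.33,0.25):
    p,o=campose(P,az,18,d,180); print(az,d,p.round(3),o.round(1),env.inverse_kinematics(p,o))
E
```

```text
-60 0.33 [0.789 0.007 0.145] [-90.  -55.7 120.1] [  -6.96040454   63.47772446   67.5047758   -51.40935192 -122.40595504
   19.40446928]
-60 0.25 [0.751 0.073 0.121] [-90.  -55.7 120.1] [  -2.66175005   57.90181934   51.32492452  -48.72133066 -112.29199155
   25.43671446]
-65 0.33 [0.779 0.001 0.145] [-90.  -55.7 115.1] [  -8.08416075   59.8082839    59.38208458  -50.70612095 -116.59362751
   20.58343102]
-65 0.25 [0.746 0.07  0.121] [-90.  -55.7 115.1] [  -3.68833436   55.46932119   46.22386368  -49.47215104 -107.57047454
   24.84007264]
-75 0.33 [ 0.756 -0.007  0.145] [-90.  -55.7 105.1] [ -10.28491852   53.28042306   45.44106974  -50.95014598 -105.88329306
   21.46319113]
-75 0.25 [0.737 0.067 0.121] [-90.  -55.7 105.1] [ -5.54354503  50.77231946  36.55577787 -51.42043312 -98.25952168
  23.55551485]
```

```bash
python3 - <<'E'
from h import *
P=[0.72,0.125,0.072]
p,o=campose(P,-75,38,0.36); env.move_straight(p+[0,-0.02,0.04],rate=0.3)
p,o=campose(P,-65,18,0.33,180); env.goto(p,o)
p,o=campose(P,-65,18,0.27,180); env.move_straight(p,o,rate=0.15)
s=env.read_state(); print(s['clock'],s['position'],s['force'])
f=env.grab_frame('wrist'); save(f,'w2')
import pickle
pickle.dump(f,open('w2.pkl','wb'))
for t in ['pointer_tip','mark']: print(t,[(np.round(d['xyz'],4).tolist(),round(d['score'],2)) for d in env.search_frame(f,t)][:3])
a=cv2.rotate(f['image'],cv2.ROTATE_180); cv2.imwrite('pics/w2r.png',a)
E
```

```text
8.375 [0.75471921 0.05268044 0.12723712] [-0.0388169  -0.08735722  0.26761848]
pointer_tip [([0.6557, 0.0175, 0.0658], 0.88), ([0.7361, 0.1112, 0.0893], 0.38)]
mark [([0.7345, 0.112, 0.0911], 0.96)]
```

View pics/w2r.png

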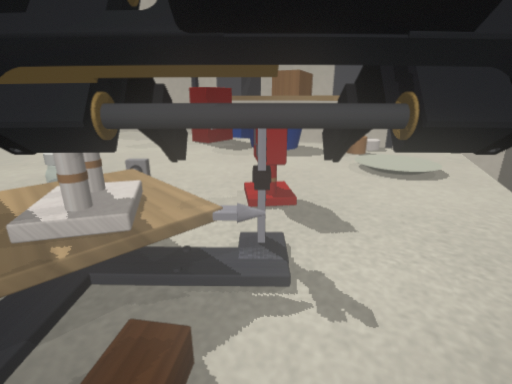

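```bash
python3 - <<'E'
from h import *
a=cv2.imread('pics/w2r.png')[155:225,225:295]; a=cv2.convertScaleAbs(a,alpha=2.0)
c=cv2.resize(a,(560,560),interpolation=cv2.INTER_NEAREST)
for i in range(0,70,10):
    cv2.putText(c,str(225+i),(i*8,10),0,.35,(0,0,255)); cv2.putText(c,str(155+i),(0,i*8+8),0,.35,(0,0,255)); cv2.line(c,(0,i*8),(560,i*8),(0,255,255),1)
cv2.imwrite('pics/w2z.png',c)
g=cv2.imread('pics/w2r.png').mean(2)
print(g[164:192,257:268].round(0).astype(int))
print(g[203:222,258:272].round(0).astype(int))
E
```

```text
[[146 125 127 128 126 126 124 125 121  87  79]
 [110 121 127 127 126 125 125 125 120  78  70]
 [ 81 120 127 127 126 126 125 125 119  72  62]
 [ 76 119 127 127 126 125 125 125 119  71  60]
 [ 76 119 126 126 127 126 125 125 118  70  59]
 [ 76 117 125 125 124 123 123 122 116  69  59]
 [ 70  97 102 102 101 101 100 100  95  65  60]
 [ 63  66  68  67  66  66  65  66  65  60  59]
 [ 61  61  63  61  61  62  61  61  60  59  60]
 [ 63  63  62  63  63  62  62  62  61  62  61]
 [ 62  62  63  61  63  61  62  62  62  62  62]
 [ 62  63  62  62  62  61  62  62  62  61  62]
 [ 62  63  62  62  63  62  62  62  63  62  61]
 [ 62  63  62  63  62  62  63  62  63  61  62]
 [ 61  62  61  62  62  61  62  62  63  63  62]
 [ 62  62  61  61  61  61  61  62  62  62  62]
 [ 61  61  61  61  62  61  61  61  61  61  62]
 [ 62  61  61  60  62  61  61  61  62  61  61]
 [ 62  61  62  62  61  61  61  61  61  61  62]
 [ 61  61  62  61  61  62  61  61  62  62  62]
 [ 61  61  62  61  61  61  61  62  61  61  62]
 [ 62  61  62  61  61  62  61  61  62  62  61]
 [ 61  62  61  61  61  61  61  61  61  61  61]
 [ 61  61  62  62  
[... 638 characters left out ...]
8 145 142 138 135 131 146 176 179 181 181 181 181]
 [143 144 145 144 144 141 140 156 179 181 183 184 183 183]
 [137 137 138 138 138 139 142 162 179 182 183 183 184 182]
 [133 134 133 133 133 132 135 158 181 183 183 182 183 181]
 [126 125 125 126 125 122 123 149 181 184 183 182 181 180]
 [116 114 113 117 122 120 120 142 180 185 184 184 182 182]
 [115 116 117 119 126 126 126 141 179 184 184 184 183 183]
 [122 125 126 127 126 126 125 139 177 184 185 185 184 184]
 [127 127 127 127 126 126 127 147 181 186 186 185 184 184]
 [128 126 127 127 127 126 128 156 184 187 185 184 183 183]
 [128 127 127 126 127 126 129 156 182 183 182 181 182 181]
 [128 126 127 127 127 126 128 154 178 179 179 179 181 182]]
```

View pics/w2z.png

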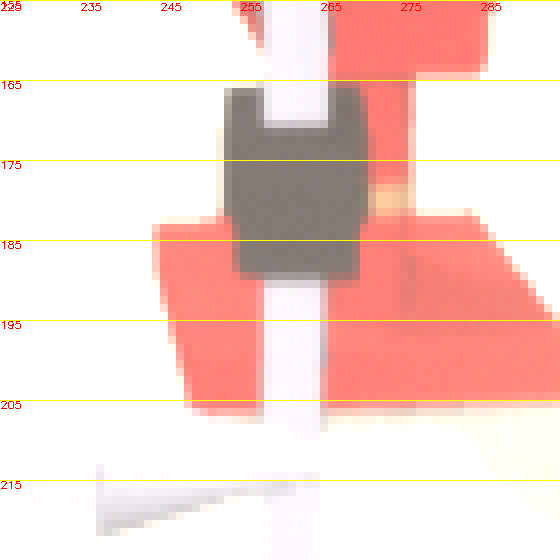

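```bash
python3 - <<'E'
from h import *
import pickle
from scipy.optimize import least_squares
w2=pickle.load(open('w2.pkl','rb'))
w1=dict(w2); w1['position']=np.array([ 0.78035796,-0.10297004,0.26229883]); w1['orientation']=np.array([51.87621403,-0.28019414,14.9038636])
a=cv2.imread('pics/w1.png')[170:240,240:300]; a=cv2.convertScaleAbs(a,alpha=2.0)
c=cv2.resize(a,(600,700),interpolation=cv2.INTER_NEAREST)[:600]
cv2.imwrite('pics/w1z.png',c)
fl=lambda u,v:(511-u,383-v)
def tri(obs):
    r=lambda X: np.concatenate([proj(f,X)[0]-uv for f,uv in obs])
    s=least_squares(r,[0.72,0.12,0.07]); return s.x.round(4),r(s.x).round(2)
print('tip',tri([(w1,(271.4,221.4)),(w2,fl(265.3,212.2))]))
print('clipbot',tri([(w1,(267.7,202.4)),(w2,fl(261.7,189.55))]))
E
```

```text
tip (array([0.7425, 0.1035, 0.0606]), array([-0.,  0., -0.,  0.]))
clipbot (array([0.7358, 0.111 , 0.0786]), array([-0.36,  0.17, -0.33,  0.13]))
```

View pics/w1z.png

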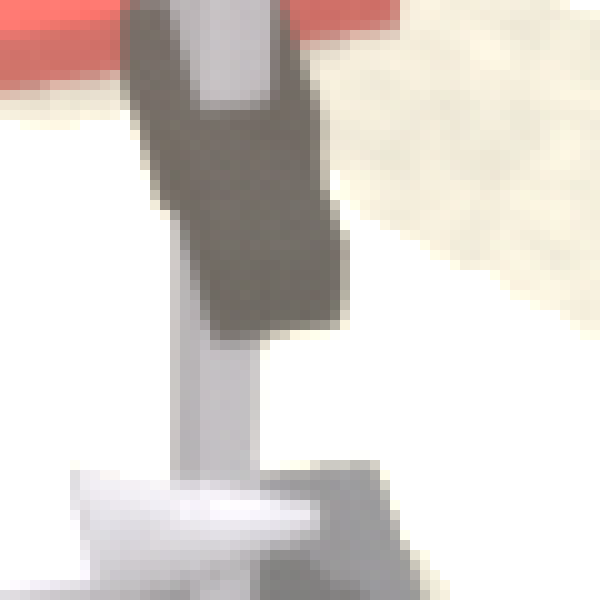

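```bash
cat >> h.py <<'E'
ang=np.radians(24.7); U=np.array([np.cos(ang),np.sin(ang),0]); V=np.array([-np.sin(ang),np.cos(ang),0]); Z=np.array([0,0,1.])
TIP=np.array([0.7425,0.1035,0.06]); ORG=TIP-0.178*U; ORG[2]=0
TH=np.arcsin(0.0238/0.178)
def toolrot(th=TH):
    y=np.sin(th)*U-np.cos(th)*Z; x=np.cross(y,V); return R.from_matrix(np.c_[x,y,V]).as_euler('xyz',degrees=True)
def padtop(th): # world
    return ORG+(-0.116*np.cos(th)-0.014*np.sin(th))*U+(0.06-0.116*np.sin(th)+0.014*np.cos(th))*Z
E
python3 - <<'E'
from h import *
o=toolrot(); print(o, padtop(0),padtop(TH),TH)
for p in ([0.6,-0.25,0.33],padtop(0)+[0,0,.1],padtop(TH)): print(env.inverse_kinematics(p,o))
s=env.read_state(); print(env.inverse_kinematics([0.75,-0.03,0.25],s['tool_rot']))
E
```

```text
[-90.          -7.68390863  24.7       ] [ 0.4753986  -0.01935292  0.074     ] [ 0.47464424 -0.01969988  0.05836418] 0.13410950509011038
[-10.57558462  19.07863096  12.51848594  -4.54186556 -77.19330078
 -53.95892868]
[ 16.54565353   6.66205149 -28.11790227  -1.47112001 -47.62231567
 -80.92622595]
[ 16.51976777  16.42203773 -36.53101208  -2.21702137 -29.45867071
 -79.96162167]
[ -10.75583855   53.6891121    61.18645927  -53.51051094 -123.47162962
   15.26974178]
```

```bash
python3 - <<'E'
from h import *
import pickle
s=env.read_state()
env.move_straight([0.75,-0.03,0.25],rate=0.25)
o=toolrot()
env.goto([0.58,-0.25,0.33],o)
env.gripper_to(0.0)
env.move_straight(padtop(0)+[0,0,0.08],o,rate=0.25)
s=env.read_state(); print(s['clock'],s['position'],s['force'],s['opening'])
for n in('wrist','scene'):
    f=env.grab_frame(n); save(f,n+'3'); pickle.dump(f,open(n+'3.pkl','wb'))
    print(n,[(np.round(d['xyz'],4).tolist(),round(d['score'],2)) for d in env.search_frame(f,'pad')][:3])
    print(proj(f,[padtop(0),TIP]).round(1))
E
```

```text
13.2833 [ 0.47625452 -0.01960989  0.15471563] [-0.20156837 -0.73743128 -0.4061984 ] 0.010439340814214097
wrist [([0.4696, -0.023, 0.0731], 0.84)]
[[256.3 186.3]
 [256.6 377.3]]
scene [([0.475, -0.0184, 0.0748], 0.52)]
[[272.3 160.6]
 [225.7 254.4]]
```

View pics/wrist3.png

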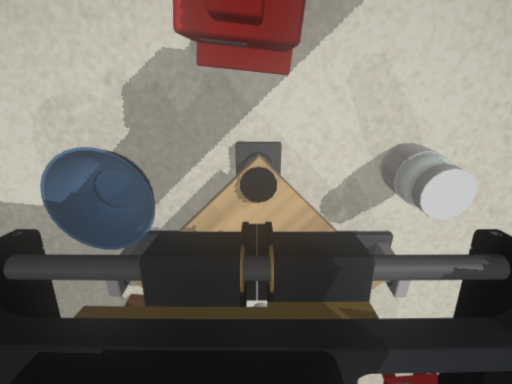

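View pics/scene3.png

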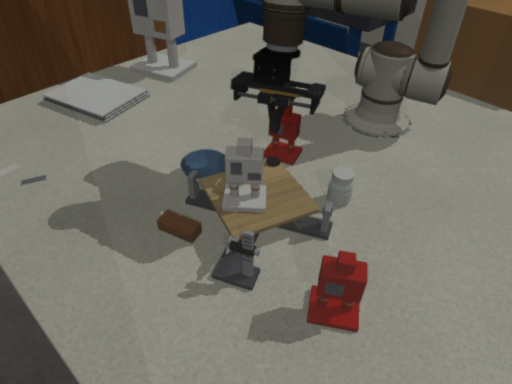

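```bash
python3 - <<'E'
from h import *
o=toolrot(); p=padtop(0.06)+0.0008*V-0.0005*U
env.move_straight([p[0],p[1],0.085],o,rate=0.1); env.dwell(0.15)
s=env.read_state(); print(s['clock'],s['position'].round(4),s['force'].round(2)); 
r=env.move_straight([p[0],p[1],0.066],o,rate=0.03,force_limit=2.0)
s=env.read_state(); print(r,s['clock'],s['position'].round(4),s['force'].round(2),s['tool_rot'].round(2))
r=env.move_straight([p[0],p[1],0.066],o,rate=0.03); env.dwell(0.1)
s=env.read_state(); print(r,s['clock'],s['position'].round(4),s['force'].round(2))
f=env.grab_frame('scene'); save(f,'scene4')
a=[cv2.imread(f'pics/scene{i}.png')[215:275,205:275] for i in (3,4)]
c=np.hstack([cv2.resize(cv2.convertScaleAbs(x,alpha=1.5),(395,338),interpolation=3) for x in a]); cv2.imwrite('pics/c4.png',c)
E
```

```text
14.475 [ 0.4746 -0.019   0.0857] [-0.13 -0.52  0.07]
True 14.9167 [ 0.4742 -0.0191  0.0737] [0.19 0.63 2.15] [-90.01  -7.7   24.71]
False 15.4417 [ 0.4738 -0.0193  0.0662] [-0.21 -0.15  4.99]
```

View pics/c4.png

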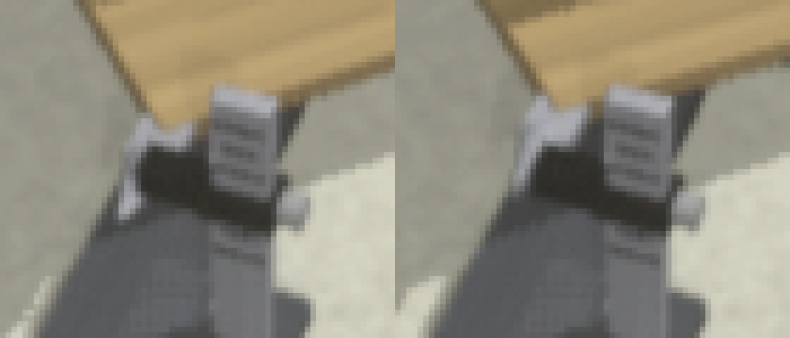

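```bash
cat >> h.py <<'E'
def tipat(th): return ORG+0.178*np.cos(th)*U+(0.06+0.178*np.sin(th))*Z
def cornerat(th): return ORG+(0.1414*np.cos(th)-0.006*np.sin(th))*U+(0.06+0.1414*np.sin(th)+0.006*np.cos(th))*Z
E
python3 - <<'E'
from h import *
import pickle
f=pickle.load(open('scene3.pkl','rb'))
for h in (0,6,8,10,12,18,24):
    th=np.arcsin(h/178); print(h,proj(f,tipat(th)).round(2),proj(f,cornerat(th)).round(2),'padtop z',padtop(th)[2].round(4))
print('mark',proj(f,[0.7358,0.111,0.084]), 'img tip3',205+124.5/5.64,215+217/5.64)
E
```

```text
0 [[225.71 254.45]] [[232.81 238.57]] padtop z 0.074
6 [[225.62 252.31]] [[232.81 236.78]] padtop z 0.0701
8 [[225.6  251.58]] [[232.81 236.17]] padtop z 0.0688
10 [[225.58 250.83]] [[232.82 235.55]] padtop z 0.0675
12 [[225.57 250.08]] [[232.84 234.93]] padtop z 0.0661
18 [[225.56 247.73]] [[232.9 233. ]] padtop z 0.0622
24 [[225.6  245.29]] [[232.99 231.  ]] padtop z 0.0582
mark [[230.75614405 246.12450851]] img tip3 227.0744680851064 253.47517730496455
```

```bash
python3 - <<'E'
from h import *
for i in(3,4):
    g=cv2.imread(f'pics/scene{i}.png').mean(2); print(i); print(g[243:258,222:234].round(0).astype(int))
    print(g[228:243,228:240].round(0).astype(int))
E
```

```text
3
[[ 93  90  89  91  84  80  85  70  44  33  32  34]
 [ 95  91  90  92  85  79  80  55  37  33  31  32]
 [ 96  95  94  92  80  81  72  46  33  32  33  32]
 [ 98  98  96  91  79  89  78  48  33  31  31  31]
 [ 99  98  94  83  78  99  90  54  32  30  30  29]
 [ 99  97  90  70  76 102  96  59  35  30  30  31]
 [ 99  94  79  61  81 107 107  83  51  36  32  30]
 [ 97  87  64  56  90 113 115  98  64  44  37  37]
 [ 96  75  55  60 102 116 109  87  59  48  44  43]
 [ 88  64  50  63 106 110  89  63  49  47  46  47]
 [ 74  55  49  60  89  85  62  49  46  47  48  53]
 [ 63  49  47  53  63  55  49  47  47  53  55  59]
 [ 54  47  47  47  50  48  53  53  55  58  60  60]
 [ 50  47  48  54  54  54  57  59  59  60  60  61]
 [ 53  55  55  58  59  58  59  59  60  60  60  60]]
[[ 83  95  97  97  96  96  95  96  95  94  94  95]
 [ 71  89  95  96  96  96  98  98 100  99  99 100]
 [ 64  78  93  98  99 101 102 103 103 102 101 100]
 [ 65  67  88  99 103 104 105 106 106 104 102 101]
 [ 73  62  80  99 105 106 107 106 105 103 100  98]
 [ 84  66  69  92 104 105 105 104 102 100  97  96]
 [ 90  74  68  82  99 103 
[... 1267 characters left out ...]
 95 104 105 104 104 103 100  98  97]
 [ 81  65  67  85 100 103 102 102 100  99  95  94]
 [ 88  74  78  85  92  99  99  99  99  98  95  93]
 [ 91  87 103 102  89  94  98  98  99  98  92  84]
 [ 93  99 114 113  93  90  97  96  98  98  96  78]
 [ 97 109 115 113 104  97 101 104 107 106 101  78]
 [106 113 113 114 112 111 110 114 115 115  95  74]
 [105 110 111 112 114 115 115 116 116 109  83  63]
 [ 95 103 110 115 117 117 117 116 115  96  69  50]
 [ 93 103 111 116 118 116 115 115 106  84  57  45]
 [ 98 108 111 106 113 111 109 108  92  69  49  44]
 [102 110 109  85  85  86  90  88  76  56  45  43]
 [103 109  92  56  43  46  58  56  54  44  41  42]
 [106 100  65  39  31  31  33  34  36  34  34  38]]
```

```bash
python3 - <<'E'
from h import *
o=toolrot(); p=padtop(0.1)+0.0008*V-0.0005*U
env.move_straight([p[0],p[1],0.0608],o,rate=0.02); env.dwell(0.1)
s=env.read_state(); print(s['clock'],s['position'].round(4),s['force'].round(2),s['tool_rot'].round(2))
f=env.grab_frame('scene'); save(f,'scene5')
a=[cv2.imread(f'pics/scene{i}.png')[215:275,205:275] for i in (3,5)]
c=np.hstack([cv2.resize(cv2.convertScaleAbs(x,alpha=1.5),(395,338),interpolation=3) for x in a]); cv2.imwrite('pics/c5.png',c)
g=f['image'].mean(2); print(g[236:253,222:234].round(0).astype(int))
print(g[222:240,226:238].round(0).astype(int))
g=cv2.imread('pics/scene3.png').mean(2); print(g[228:246,226:238].round(0).astype(int))
E
```

```text
16.0 [ 0.4737 -0.0193  0.0612] [-2.27 -0.11  6.59] [-90.01  -7.68  24.72]
[[ 90  92  91  89  83  83  93 105 116 122 125 123]
 [ 94  95  91  88  82  82  96 110 119 124 125 120]
 [ 96  95  91  88  81  86 102 115 121 124 118 113]
 [ 96  95  92  91  83  92 108 119 122 111 107 103]
 [ 95  95  95  94  87 102 114 121 115  86  78  75]
 [ 95  94  95  95  91 108 118 116  94  56  40  41]
 [ 94  94  94  93  93 110 118 103  65  38  31  32]
 [ 95  95  95  91  98 113 112  82  47  33  32  31]
 [ 96  96  95  89 102 102  89  56  35  32  31  31]
 [ 97  98  96  87  93  81  58  37  31  31  31  32]
 [ 98  98  97  85  75  61  45  32  30  30  30  32]
 [ 99  98  94  78  60  49  42  33  28  29  29  30]
 [ 99  97  90  67  51  46  41  33  29  29  29  29]
 [ 99  94  79  56  47  47  43  38  33  32  30  29]
 [ 96  86  64  49  47  46  46  43  41  39  37  36]
 [ 95  76  54  47  47  45  46  45  44  45  43  43]
 [ 87  64  48  47  46  46  46  46  45  46  46  46]]
[[ 63  77  92  96  97  97  96  96  95  94  95  94]
 [ 62  66  82  92  95  95  95  94  94  94  95  95]
 [ 71  62  69  85  93  94  95  95  97  97  99 100]
 [ 82
[... 979 characters left out ...]
 62  80  99 105 106 107 106 105 103]
 [ 91  91  84  66  69  92 104 105 105 104 102 100]
 [ 91  92  90  74  68  82  99 103 102 101 100  99]
 [ 91  92  92  87  91  92  91  98 100  99 100  99]
 [ 89  90  92  97 109 107  89  92  98  99  98  98]
 [ 88  88  92 106 113 112  99  91  93  98 101 105]
 [ 89  89  94 110 112 110 108 103 101 104 108 112]
 [ 90  92 102 110 110 102 107 109 109 110 111 108]
 [ 92  98 104 106 104  81  81  87  97 100 106  97]
 [ 87  96  94  96  85  53  41  50  65  71  81  72]
 [ 84  87  87  85  59  38  32  33  37  38  45  43]
 [ 84  80  85  70  44  33  32  34  32  33  34  33]
 [ 85  79  80  55  37  33  31  32  32  33  32  33]
 [ 80  81  72  46  33  32  33  32  33  32  32  32]]
```

View pics/c5.png

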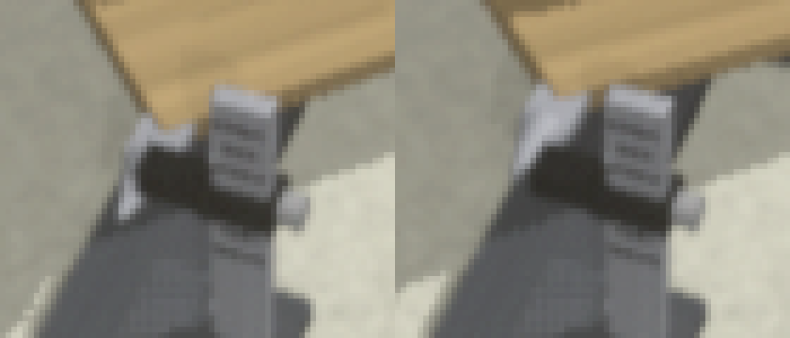

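```bash
python3 - <<'E'
from h import *
o=toolrot(); p=padtop(0.134)+0.0008*V-0.0005*U
env.move_straight([p[0],p[1],0.0576],o,rate=0.02); env.dwell(0.1)
s=env.read_state(); print(s['clock'],s['position'].round(4),s['force'].round(2),s['tool_rot'].round(2))
f=env.grab_frame('scene'); save(f,'scene6')
c=cv2.imread('pics/scene6.png')
a=[cv2.imread(f'pics/scene{i}.png')[215:275,205:275] for i in (3,6)]
c=np.hstack([cv2.resize(cv2.convertScaleAbs(x,alpha=1.5),(395,338),interpolation=3) for x in a]); cv2.imwrite('pics/c6.png',c)
g=f['image'].mean(2); print(g[236:253,222:234].round(0).astype(int))
print(g[220:238,226:238].round(0).astype(int))
E
```

```text
16.4583 [ 0.4738 -0.0193  0.0582] [-4.   -0.54  8.2 ] [-90.01  -7.69  24.71]
[[ 95  93  90  89  81  83  99 111 121 125 124 119]
 [ 96  96  91  88  79  87 103 117 123 124 120 113]
 [ 96  96  91  88  81  94 110 120 124 120 112 103]
 [ 96  95  93  91  83 100 116 122 119 105 100  88]
 [ 95  95  95  94  88 106 120 120 108  79  71  61]
 [ 94  93  95  90  95 114 120 110  84  52  39  37]
 [ 94  94  95  90 107 118 112  89  56  35  32  32]
 [ 95  95  95  94 113 106  86  62  40  32  31  32]
 [ 97  96  95  93 101  78  54  39  33  32  32  32]
 [ 98  97  96  90  79  57  42  32  30  31  31  30]
 [ 99  98  97  89  69  51  40  32  32  30  30  30]
 [ 99  97  94  81  60  48  41  32  29  30  29  30]
 [ 99  97  90  68  52  46  41  33  29  29  28  28]
 [ 99  95  79  56  48  46  44  38  33  32  31  30]
 [ 97  87  63  49  46  45  47  44  41  40  38  36]
 [ 95  75  54  46  47  46  46  46  46  45  44  44]
 [ 87  63  49  47  46  46  47  45  46  46  46  47]]
[[ 71  88  97  98  98  98  97  97  97  97  97  96]
 [ 63  74  89  96  97  96  96  95  95  95  94  94]
 [ 63  64  78  91  95  95  95  94  95  95  96  96]
 [ 71  63  67  82  93  95  95  97  97  98  99 101]
 [ 82  66  62  70  88  96  99 100 101 103 103 103]
 [ 87  73  62  62  81  97 103 104 104 104 104 104]
 [ 90  84  72  61  70  91 103 104 103 104 103 101]
 [ 90  88  83  65  66  91  99 101 101 100 100  99]
 [ 89  89  87  74  84 101  91  95  98  99  99  98]
 [ 89  88  88  87 103 111  93  90  98 100  99  96]
 [ 90  90  90 104 113 114 103  95  99 100 101 104]
 [ 92  91  97 112 114 114 112 108 107 107 110 113]
 [ 91  92 100 108 110 112 113 115 115 115 115 113]
 [ 90  92  94 103 110 115 118 118 116 116 114 103]
 [ 87  88  92 102 114 121 125 122 117 116 109  89]
 [ 83  82  94 106 117 124 127 123 117 115  98  77]
 [ 81  83  99 111 121 125 124 119 112 104  82  60]
 [ 79  87 103 117 123 124 120 113 103  89  68  49]]
```

View pics/c6.png

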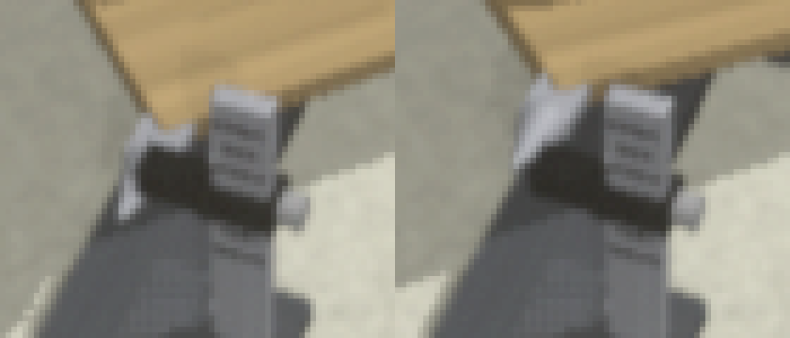

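View pics/scene6.png

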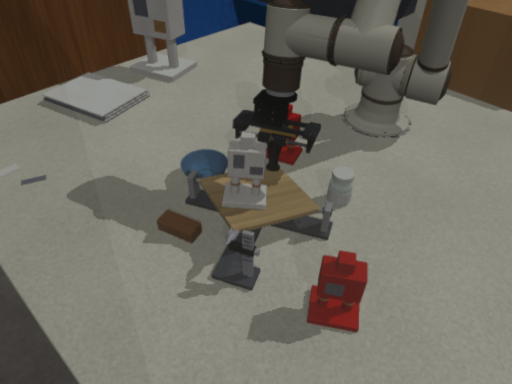

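```bash
cat > fit.py <<'E'
from h import *
import pickle
from scipy.optimize import minimize_scalar
F=pickle.load(open('scene3.pkl','rb'))
def w(x,y,z,th):
    X=x*np.cos(th)-z*np.sin(th); H=0.06+x*np.sin(th)+z*np.cos(th)
    return ORG+X[:,None]*U+y[:,None]*V+H[:,None]*Z
def samp(g,uv): return cv2.remap(g,uv[:,0].astype(np.float32)[None],uv[:,1].astype(np.float32)[None],cv2.INTER_CUBIC)[0]
def L(i): return cv2.imread(f'pics/scene{i}.png').astype(np.float32)
def fit(i,region):
    x,y=[a.ravel() for a in np.meshgrid(np.arange(-.146,.147,.0015),np.arange(-.146,.147,.0015))]
    k=region(x,y); x,y=x[k],y[k]; z=np.full_like(x,.006)
    A=L(3); B=L(i); a=samp(A,proj(F,w(x,y,z,0)))
    def c(th):
        b=samp(B,proj(F,w(x,y,z,th))); g=np.polyfit(a.ravel(),b.ravel(),1)
        return np.mean(np.abs(np.polyval(g,a.ravel())-b.ravel()))
    ths=np.arange(-.03,.2,.004); v=[c(t) for t in ths]; t0=ths[int(np.argmin(v))]
    r=minimize_scalar(c,bounds=(t0-.006,t0+.006),method='bounded'); return r.x*178, 178*np.sin(r.x), r.fun, len(x)
E
python3 - <<'E'
from fit import *
A=L(3); im=A.copy().astype(np.uint8)
def poly(th,im):
    x=np.array([-.1414,0,.1414,0]);y=np.array([0,-.1414,0,.1414])
    q=proj(F,w(x,y,np.full(4,.006),th)); cv2.polylines(im,[np.round(q*8).astype(np.int32)],True,(0,0,255),1,cv2.LINE_AA,3)
    for xx in (-.1,-.05,0,.05,.1):
        q=proj(F,w(np.array([xx,xx]),np.array([-abs(.1414-abs(xx)),abs(.1414-abs(xx))]),np.full(2,.006),th)); cv2.polylines(im,[np.round(q*8).astype(np.int32)],True,(0,255,0),1,cv2.LINE_AA,3)
big=cv2.resize(im,None,fx=1,fy=1); poly(0,big); b6=L(6).astype(np.uint8); poly(np.arcsin(23/178),b6)
cv2.imwrite('pics/ov.png',np.hstack([cv2.resize(z[130:260,180:340],(400,325),interpolation=3) for z in (big,b6)]))
E
```

```text
(no output)
```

View pics/ov.png

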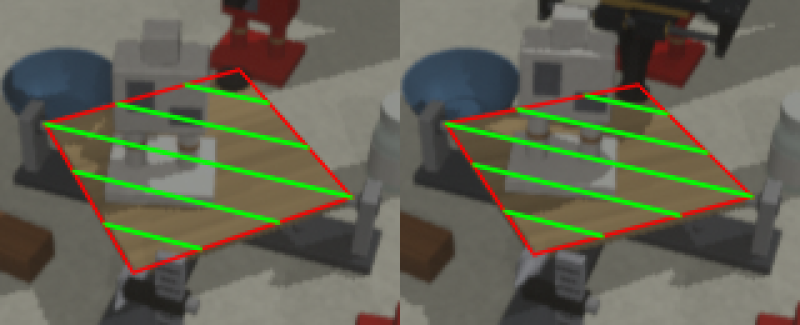

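```bash
python3 - <<'E'
from fit import *
regs={'right all':lambda x,y:(abs(x)+abs(y)<.143)&(y>.03),
'right in':lambda x,y:(abs(x)+abs(y)<.136)&(y>.03),
'right front edge':lambda x,y:(abs(x)+abs(y)<.146)&(abs(x)+abs(y)>.10)&(y>.03)&(x>.03),
'right back edge':lambda x,y:(abs(x)+abs(y)<.146)&(abs(x)+abs(y)>.10)&(y>.03)&(x<-.03),
'front corner':lambda x,y:(abs(x)+abs(y)<.146)&(x>.085)&(y<.015),
'left front edge':lambda x,y:(abs(x)+abs(y)<.146)&(abs(x)+abs(y)>.12)&(y<-.01)&(x>.04)}
for n,r in regs.items(): print(n,[tuple(np.round(fit(i,r)[1:],2)) for i in (4,5,6)])
E
```

```text
right all [(np.float64(12.04), np.float64(0.65), np.float64(5625.0)), (np.float64(18.49), np.float64(0.77), np.float64(5625.0)), (np.float64(22.62), np.float64(0.85), np.float64(5625.0))]
right in [(np.float64(12.32), np.float64(0.52), np.float64(4970.0)), (np.float64(19.3), np.float64(0.62), np.float64(4970.0)), (np.float64(23.6), np.float64(0.68), np.float64(4970.0))]
right front edge [(np.float64(11.9), np.float64(0.93), np.float64(1245.0)), (np.float64(18.27), np.float64(1.15), np.float64(1245.0)), (np.float64(22.24), np.float64(1.34), np.float64(1245.0))]
right back edge [(np.float64(12.07), np.float64(1.15), np.float64(1302.0)), (np.float64(18.79), np.float64(1.36), np.float64(1302.0)), (np.float64(22.51), np.float64(1.43), np.float64(1302.0))]
front corner [(np.float64(10.66), np.float64(6.85), np.float64(1216.0)), (np.float64(17.24), np.float64(7.86), np.float64(1216.0)), (np.float64(21.01), np.float64(8.05), np.float64(1216.0))]
left front edge [(np.float64(10.07), np.float64(6.61), np.float64(999.0)), (np.float64(16.51), np.float64(7.2), np.float64(999.0)), (np.float64(20.41), np.float64(7.09), np.float64(999.0))]
```

```bash
python3 - <<'E'
from fit import *
o=toolrot(); p=padtop(0.134)+0.0008*V-0.0005*U
env.move_straight([p[0],p[1],0.0572],o,rate=0.02); env.dwell(0.15)
s=env.read_state(); print(s['clock'],s['position'].round(4),s['force'].round(2))
f=env.grab_frame('scene'); save(f,'scene7')
regs={'right all':lambda x,y:(abs(x)+abs(y)<.143)&(y>.03),
'right in':lambda x,y:(abs(x)+abs(y)<.136)&(y>.03),
'right front edge':lambda x,y:(abs(x)+abs(y)<.146)&(abs(x)+abs(y)>.10)&(y>.03)&(x>.03),
'right back edge':lambda x,y:(abs(x)+abs(y)<.146)&(abs(x)+abs(y)>.10)&(y>.03)&(x<-.03)}
for n,r in regs.items(): print(n,fit(7,r)[1:])
E
```

```text
16.9083 [ 0.4737 -0.0193  0.0578] [-2.93 -0.05  7.41]
right all (np.float64(23.145080950367387), np.float64(0.8528264447832415), 5625)
right in (np.float64(24.134494819211643), np.float64(0.6704855777306138), 4970)
right front edge (np.float64(22.747132757597424), np.float64(1.3658569312404298), 1245)
right back edge (np.float64(23.2375346197397), np.float64(1.418577588127404), 1302)
```

```bash
python3 - <<'E'
from fit import *
o=toolrot()
env.dwell(1.05)
f=env.grab_frame('scene'); save(f,'scene8')
s=env.read_state(); print(s['clock'],s['position'].round(4),s['force'].round(2))
p=padtop(0.06)+0.0008*V-0.0005*U
env.move_straight([p[0],p[1],0.080],o,rate=0.03)
p=padtop(0)
env.move_straight([p[0],p[1],0.20],o,rate=0.15)
env.goto([0.55,-0.28,0.33],o); env.dwell(0.3)
s=env.read_state(); print(s['clock'],s['position'].round(4),s['force'].round(2))
f=env.grab_frame('scene'); save(f,'scene9')
f=env.grab_frame('top'); save(f,'top9')
r=lambda x,y:(abs(x)+abs(y)<.143)&(y>.03)
print(fit(8,r),fit(9,r))
E
```

```text
18.0583 [ 0.4738 -0.0193  0.0578] [-2.71 -0.51  8.22]
21.3667 [ 0.5501 -0.2791  0.3299] [-0.88  0.39  0.79]
(np.float64(23.143069929782726), np.float64(23.077921408262632), np.float64(0.8508836788728072), 5625) (np.float64(0.009985821019269217), np.float64(0.009985821014031282), np.float64(0.41385847242513973), 5625)
```

View pics/scene9.png

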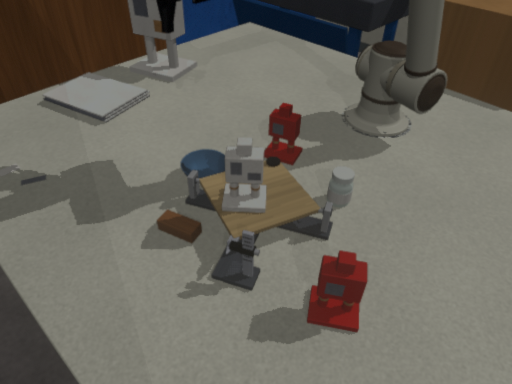

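The picture shows the plate level again, with the white figure still standing at (245,180). The pad is free at (273,161), the clip is unchanged at (243,247), and the other objects are where they were.

```bash
python3 - <<'E'
from h import *
env.close_job()
E
```

```text
the job is handed in; nothing more can be done
```

I pressed the pad with the shut fingertips in stages until the pointer was about level with the clip. I held it there for about 1.2 s, let the plate come back up slowly, and moved the arm clear at 21.4 s on the clock. The job is handed in, and it reported no verdict.

- **Target height:** two wrist-camera views put the mark 24.0 mm above the level pointer tip, give or take about 0.6 mm.
- **Height during the hold:** the fit of the plate in the scene camera gave a pointer rise of 22.7 to 24.1 mm, depending on which part of the plate was used. The whole-region value was 23.1 mm at both the start and end of the hold. By the tool position it was about 23.5 mm. So the pointer was level or up to about 1 mm low, and only the highest fit reached the mark (by 0.1 mm, within the error).
- **Disagreement:** at the step just before the hold, with the finger 0.4 mm higher, the plate's front corner and left front edge gave about 2 mm less (20.4 to 21.0 mm). I gave these little weight because their fits were poor and the background shows around them. I did not repeat them during the hold.
- **Final check:** the plate is back at 0.0 mm rise, and the figure is standing where it was. The clip, jar, bowl and block look unmoved, and the force on the tool read under 9 N at every check.

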